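# Sweep loose hose parts into the open tray

### The arm

A 7-joint arm with a two-finger parallel gripper is mounted at the origin on a cart in front of the work surface, level with it; the furniture and walls round the work are solid. World frame = base frame: x ahead of the robot, y to its left, z up, the work surface at z = 0. Lengths are in m, angles in rad, forces in N, time in s.
With the tool pointing down it reaches from about 0.425 to 0.875 m from the base axis. Payload 8.4 kg.
Tool frame: the origin (TCP) lies at the very end of the fingers, on their centre line; the grasp point (between the pads) lies behind it (hold_point_z is the z of the grasp point in the tool frame, in m); z points along the fingers, y is the line along which they close (so a half turn about z gives the same grasp; the last joint's range is limited). The gripper opens to 87 mm and grips with 3 to 60 N. Pads are 19 mm wide; open, the fingers measure 117 mm over their backs; the gripper's body (75 mm by 190 mm) begins 51 mm behind the grasp point.
Start: joints at [1.141, 0.333, 0.04, 1.465, -0.013, 1.343, -0.059], TCP at [0.211, -0.615, 0.223] pointing down, gripper open.
Joint ranges: [-2.58, 2.58], [-0.38, 2.09], [-1.3, 1.39], [0.25, 2.4], [-1.5, 4.64], [0.08, 2.09], [-2.65, 2.65]. Speed limits (rad/s): [2.22, 2.22, 2.79, 2.79, 3.14, 3.14, 3.14].

### API

Orientations are given as a unit quaternion [x, y, z, w].
In Python, from workcell import goto, line_to, move_j, gripper_to, hold, solve_ik, observe, get_image, calibration, MotionError, close_job, search_frame, hold_point_z gives the robot as it stands. The module is installed in compiled form; this text tells all that it offers. Calls block until the motion is done:
- goto(position, orientation): joint-space move of the TCP to a pose.
- line_to(position, v=0.15, orientation=None): straight line of the TCP; orientation=None keeps the orientation; v is the mean speed in m/s.
- move_j(angles): joint-space move.
- gripper_to(opening): finger opening in m; the grip force is fixed at half the most; returns when the fingers have stopped.
- hold(seconds).
- solve_ik(position, orientation): joint angles nearest the present ones, or None.
- observe(): the state.
- get_image(name): name is "scene" or "top"; returns the picture (480x640x3 uint8, blue, green, red); there is no depth.
- calibration(name): a dict with "fx", "fy", "cx", "cy" (pixels), "R" (3x3) and "t" (3): a world point X has camera coordinates R X + t. Camera axes: x right, y down, z forward; pixel columns grow to the right and rows downward; lengths in m; the calibration is good to about 2 mm. A picture is of the moment at which its call begins. calibration takes no time and is no camera call.
A pose or a line that the arm cannot do raises MotionError and nothing moves.
- close_job(): hands the job in; it is judged then, once.
Trained networks look in the newest picture that a camera, given by its name, has taken for a name from the list of things; names that differ only in an ending like _2 or _b are one class to them, and where a whole thing is asked for, a point or a joint stands for the part that bears it (a point fixed in the world has none). Each returns a list of dicts, best first, with "score" (0 to 1); they miss things now and then, are a little off and sometimes report something else, mostly with a low value. They report only what shows in the picture. A call takes as long as a camera call.
- search_frame(camera, thing): "location" ([row, column] in pixels, amid what is visible of it).
The state is a dict: "t": time; "joint_positions": joint angles; "joint_velocities": joint speeds; "effort": joint torques, N m; "tcp_pos": TCP position; "ee_rot": TCP orientation; "ft_force": force on the tool from outside, world axes, zero at the start; "torque": the same for the moment, N m; "opening": finger opening in m; "grasp_force": force on a finger pad.
Only numpy, scipy, OpenCV 4.12 (cv2) and the standard library are available. Lean on these libraries where they do the work, as an engineer would, in place of code of your own. Each camera call takes 0.05 s, during which the arm holds its last target. There are 200 camera calls.

### The job

Clear the bench: with the fingertips, sweep the two brass hose fittings and the black hose connector along the bench and through the open front of the green tray, until all three lie wholly inside it. Only push them, do not pick any of them up, and leave the red-capped vial, the petri dish and the small beaker where they stand.

Things in the scene. Friction and masses are not known exactly. Their poses are not given: they have to be found in the camera images.
- sweep_tray: green sheet-metal tray fixed to the bench, 150 deep (its x) x 200 wide (its y) x 43 mm high. Origin: centre of its underside. Open at -x (the mouth, no wall); +x points from mouth to back wall. Walls 3 mm thick with a 6 mm round rim: back at x = 72 to 75 mm, sides at y = +-97 to 100 mm, from x = -60 mm on. Floor 2 mm thick, with a ramp from 0 to 2 mm between x = -75 and -60 mm
- tray_mouth (a point): middle of the front edge of the tray's floor, at bench level (x = -75 mm in the tray's frame). Keep the arm clear of the fixed metering machine at the back left of the bench: with its pumps and tubes it fills x over 0.60 m at y over 0.12 m, up to 0.45 m high
- fitting_1_mid (a point): centre of the brass hose-barb fitting, 19 mm wide, 34 mm long, 17 mm high, lying on the bench, about 30 g; it can roll over when pushed. The point's axes are the part's: y along its length
- fitting_1_a (a point): one end of that part, on its length axis, +17 mm along y from fitting_1_mid
- fitting_1_b (a point): one end of that part, on its length axis, -17 mm along y from fitting_1_mid
- fitting_2_mid (a point): centre of the second brass hose-barb fitting, 19 mm wide, 34 mm long, 17 mm high, lying on the bench, about 30 g; it can roll over when pushed, same as the first. The point's axes are the part's: y along its length
- fitting_2_a (a point): one end of that part, on its length axis, +17 mm along y from fitting_2_mid
- fitting_2_b (a point): one end of that part, on its length axis, -17 mm along y from fitting_2_mid
- connector_mid (a point): centre of the black hose quick connector with a grey band, 33 mm wide, 48 mm long, 33 mm high, lying on its side, about 60 g; it slides and does not roll. The point's axes are the part's: y along its length
- connector_a (a point): one end of that part, on its length axis, +24 mm along y from connector_mid
- connector_b (a point): one end of that part, on its length axis, -24 mm along y from connector_mid
- red_vial: vial with a red cap, 28 mm across, 62 mm high, upright; loose, to be left alone. Origin: centre of its underside
- petri: covered petri dish, 61 mm across, 16 mm high; loose, to be left alone. Origin: centre of its underside
- small_beaker: small cream-white beaker, 54 mm across, 52 mm high, upright; loose, to be left alone. Origin: centre of its underside

How it is judged:
At the end, for the whole second after the job is handed in: All three parts lie in the tray, both ends of each behind the front edge and within the walls (centre at least 8 mm in for a fitting, 15 mm for the connector), none on top of a wall; vial, petri dish and beaker upright and within 15 mm of where they stood (x of fitting_1_mid in the frame of sweep_tray between -0.067 and 0.075 m and y of fitting_1_mid in the frame of sweep_tray between -0.1 and 0.1 m and z of each of fitting_1_mid, fitting_1_a, fitting_1_b, fitting_2_mid, fitting_2_a, fitting_2_b in the frame of sweep_tray below 0.042 m and x of fitting_1_a in the frame of sweep_tray between -0.075 and 0.075 m and y of fitting_1_a in the frame of sweep_tray between -0.1 and 0.1 m and x of fitting_1_b in the frame of sweep_tray between -0.075 and 0.075 m and y of fitting_1_b in the frame of sweep_tray between -0.1 and 0.1 m and x of fitting_2_mid in the frame of sweep_tray between -0.067 and 0.075 m and y of fitting_2_mid in the frame of sweep_tray between -0.1 and 0.1 m and x of fitting_2_a in the frame of sweep_tray between -0.075 and 0.075 m and y of fitting_2_a in the frame of sweep_tray between -0.1 and 0.1 m and x of fitting_2_b in the frame of sweep_tray between -0.075 and 0.075 m and y of fitting_2_b in the frame of sweep_tray between -0.1 and 0.1 m and x of connector_mid in the frame of sweep_tray between -0.06 and 0.075 m and y of connector_mid in the frame of sweep_tray between -0.1 and 0.1 m and z of each of connector_mid, connector_a, connector_b in the frame of sweep_tray below 0.055 m and x of connector_a in the frame of sweep_tray between -0.075 and 0.075 m and y of connector_a in the frame of sweep_tray between -0.1 and 0.1 m and x of connector_b in the frame of sweep_tray between -0.075 and 0.075 m and y of connector_b in the frame of sweep_tray between -0.1 and 0.1 m and distance of each of red_vial, petri, small_beaker from where it was at the start of the episode below 0.015 m and angle between each of red_vial, petri, small_beaker's own z axis and vertical below 0.3 rad); the robot touches nothing.
It fails at once if a fitting (centre over 35 mm above the bench) or the connector (over 50 mm) is lifted (height (world z) of any of fitting_1_mid, fitting_2_mid above 0.035 m or height (world z) of connector_mid above 0.05 m).
It fails at once if the vial, petri dish or beaker is pushed over 15 mm away or tipped (not (distance of red_vial from where it was at the start of the episode below 0.015 m and angle between red_vial's own z axis and vertical below 0.3 rad) or not (distance of petri from where it was at the start of the episode below 0.015 m and angle between petri's own z axis and vertical below 0.3 rad) or not (distance of small_beaker from where it was at the start of the episode below 0.015 m and angle between small_beaker's own z axis and vertical below 0.3 rad)).
It also fails if it takes over 72 s, if anything falls off the work surface, if the arm or the gripper's body presses on something with over 40 N, if the wrist force passes 120 N, or if a joint passes its speed limit or range.

## Working session

There is one attempt and no reset: what is moved stays moved. The work goes in short steps, each a Python script; the robot and the scene stay as the last script left them, time stands still between calls to the robot, and variables do not carry over. Pictures are saved under pics/ and viewed, at most 10 in all, crops included, and the job is handed in when it is done.

```bash
mkdir -p pics; cat > h.py <<'E'
import numpy as np, cv2
from workcell import *
def ray(cam,px):
    c=calibration(cam);R=np.array(c["R"]);t=np.array(c["t"])
    d=R.T@np.array([(px[1]-c["cx"])/c["fx"],(px[0]-c["cy"])/c["fy"],1]);return -R.T@t,d
def at_z(cam,px,z):
    o,d=ray(cam,px);return o+d*(z-o[2])/d[2]
def tri(p1,p2):
    (o1,d1),(o2,d2)=ray("scene",p1),ray("top",p2)
    s=np.linalg.lstsq(np.c_[d1,-d2],o2-o1,rcond=None)[0]
    a,b=o1+s[0]*d1,o2+s[1]*d2;return (a+b)/2,np.linalg.norm(a-b)
E
python3 - <<'E'
from h import *
o=observe();print(o["t"],o["tcp_pos"],o["ee_rot"],hold_point_z)
for c in("scene","top"):
    cv2.imwrite(f"pics/{c}0.png",get_image(c))
    k=calibration(c);print(c,k["fx"],np.round(-np.array(k["R"]).T@k["t"],3))
    for n,z in(("sweep_tray",.0),("fitting_1_mid",.009),("connector_mid",.016),("red_vial",.03),("petri",.008),("small_beaker",.026)):
        for d in search_frame(c,n)[:3]:
            print(c,n,round(d["score"],2),np.round(d["location"]),np.round(at_z(c,d["location"],z),3))
E
```

```text
0.0 [ 0.21092657 -0.61435077  0.22165917] [ 9.86355864e-01  1.64625320e-01 -1.97815117e-04 -7.57575460e-04] -0.0187
scene 546.3455743526505 [0.021 0.578 0.546]
scene sweep_tray 0.6 [212. 398.] [ 0.52  -0.285  0.   ]
scene connector_mid 0.84 [303. 310.] [0.452 0.075 0.016]
scene connector_mid 0.62 [355. 197.] [0.497 0.26  0.016]
scene red_vial 0.9 [225. 253.] [ 0.673 -0.02   0.03 ]
scene red_vial 0.44 [302. 313.] [0.44  0.081 0.03 ]
scene red_vial 0.25 [352. 195.] [0.49  0.267 0.03 ]
scene petri 0.66 [374. 310.] [0.362 0.181 0.008]
scene petri 0.36 [274. 336.] [ 0.478 -0.022  0.008]
scene small_beaker 0.94 [354. 196.] [0.49  0.265 0.026]
scene small_beaker 0.44 [274. 333.] [0.464 0.001 0.026]
top 589.1574091095092 [ 0.335 -0.012  0.985]
top sweep_tray 0.94 [242. 471.] [ 0.513 -0.273  0.   ]
top fitting_1_mid 0.57 [196. 316.] [ 0.596 -0.011  0.009]
top connector_mid 0.98 [285. 266.] [0.445 0.074 0.016]
top red_vial 0.83 [147. 320.] [ 0.676 -0.019  0.03 ]
top red_vial 0.71 [338. 203.] [0.36  0.174 0.03 ]
top petri 0.63 [340. 204.] [0.357 0.176 0.008]
top small_beaker 0.57 [263. 141.] [0.484 0.279 0.026]
```

View pics/top0.png

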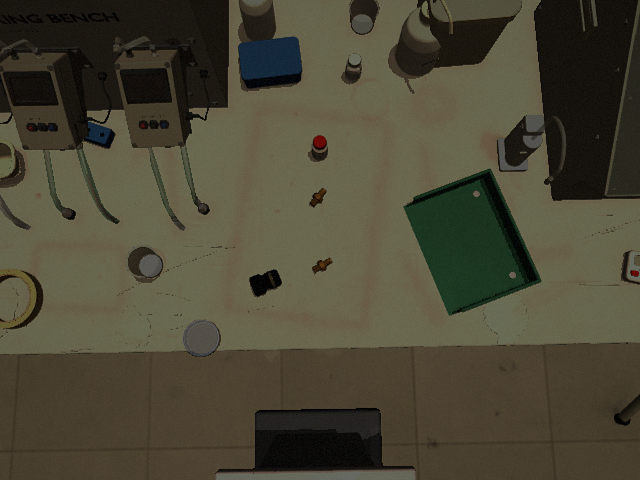

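View pics/scene0.png

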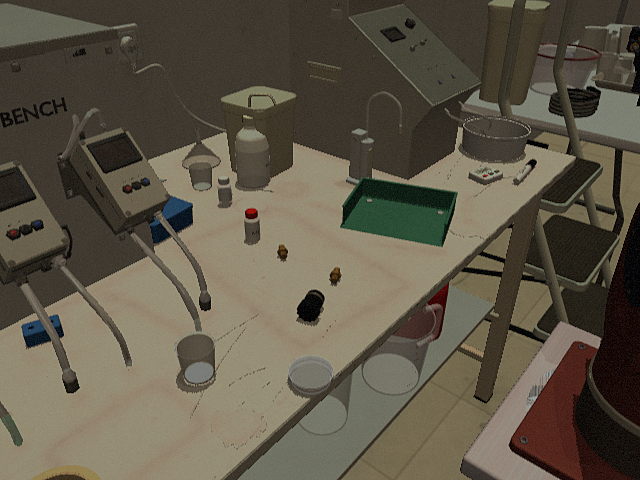

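The top view shows the fittings at about (row 197, col 317) and (265, 321), and the connector at (283, 266). The vial is at (147, 320), the petri dish at (338, 202) and the beaker at (263, 147). The tray mouth runs from (207, 405) to (314, 451). The detector missed the second fitting, so I'll segment by colour to get the poses.

```bash
cat >> h.py <<'E'
def blobs(cam,img,z=.009):
    hsv=cv2.cvtColor(img,cv2.COLOR_BGR2HSV);H,S,V=cv2.split(hsv);out={}
    ms={"brass":(H>5)&(H<22)&(S>110)&(V>40),"black":(V<45)&(S<150),"green":(H>60)&(H<90)&(S>110)}
    for n,m in ms.items():
        m=cv2.morphologyEx(m.astype(np.uint8),cv2.MORPH_CLOSE,np.ones((3,3)))
        for c in cv2.findContours(m,cv2.RETR_EXTERNAL,cv2.CHAIN_APPROX_NONE)[0]:
            a=cv2.contourArea(c)
            if not ({"brass":25,"black":200,"green":3000}[n]<a<{"brass":600,"black":1500,"green":40000}[n]):continue
            p=c[:,0,:].astype(float);(cx,cy),_,_=cv2.minAreaRect(c)
            out.setdefault(n,[]).append(((cy,cx),a,c))
    return out
E
python3 - <<'E'
from h import *
for cam in("top","scene"):
    b=blobs(cam,cv2.imread(f"pics/{cam}0.png"))
    for n in b:
        for (c,a,k) in b[n]:
            w=at_z(cam,c,.009 if n=="brass" else .016)
            if n!="green" and not(.38<w[0]<.66 and -.4<w[1]<.2):continue
            pts=np.array([at_z(cam,(q[1],q[0]),.009)[:2] for q in k[:,0]],np.float32)
            r=cv2.minAreaRect(pts);print(cam,n,a,np.round(c,1),np.round(w,4),np.round(r[1],3),round(r[2],1),
              np.round(cv2.fitLine(pts,cv2.DIST_L2,0,.01,.01)[:2].ravel(),2))
            if n=="green":print(cv2.approxPolyDP(cv2.convexHull(k),6,True)[:,0].tolist())
# tray mouth & corners
for p in((207,405),(314,451)):print(np.round(at_z("top",p,0),3))
for p in((170,490),(282,540)):print(np.round(at_z("top",p,.043),3))
for s in((225,253),(147,320)),((303,310),(285,266)),((354,196),(263,141)):
    print(tri(*s))
E
```

```text
top brass 96.0 [264.2 321.8] [ 0.4786 -0.0187  0.009 ] [0.017 0.034] 44.1 [ 0.5  -0.86]
top brass 95.0 [196.5 318.3] [ 0.5957 -0.0153  0.009 ] [0.017 0.032] 33.4 [ 0.75 -0.66]
top black 506.5 [281.8 265.3] [0.4501 0.0752 0.016 ] [0.035 0.05 ] 20.8 [ 0.38 -0.93]
top green 11636.5 [241.4 470.9] [ 0.511  -0.2683  0.016 ] [0.208 0.165] 19.7 [0.95 0.31]
[[490, 169], [540, 280], [449, 314], [404, 206]]
scene brass 90.0 [274.9 334.7] [ 0.4756 -0.017   0.009 ] [0.017 0.045] 19.7 [ 0.51 -0.86]
scene brass 70.0 [251.2 281.8] [ 0.5933 -0.0128  0.009 ] [0.016 0.043] 42.6 [ 0.72 -0.69]
scene black 532.0 [305.3 310.6] [0.4483 0.0775 0.016 ] [0.036 0.076] 23.9 [ 0.48 -0.88]
scene green 5401.5 [209.6 397.7] [ 0.5125 -0.2674  0.016 ] [0.218 0.228] 19.7 [ 0.47 -0.88]
[[343, 205], [362, 178], [456, 193], [442, 245], [341, 227]]
[ 0.576 -0.164  0.   ]
[ 0.392 -0.231  0.   ]
[ 0.626 -0.301  0.043]
[ 0.438 -0.367  0.043]
(array([ 0.67567881, -0.02087521,  0.02899329]), np.float64(0.003489580348089941))
(array([0.44701698, 0.07560663, 0.01924796]), np.float64(0.006328279359150184))
(array([0.48064108, 0.27431091, 0.03878053]), np.float64(0.003629075850536069))
```

```bash
cat >> h.py <<'E'
from scipy.spatial.transform import Rotation as Ro
D=np.array([.342,-.94]);E_=np.array([.94,.342]);C=np.array([.5105,-.268])
loc=lambda w:np.array([(np.array(w)[:2]-C)@D,(np.array(w)[:2]-C)@E_])
wor=lambda l:C+l[0]*D+l[1]*E_
def push(p,g,half,back=.04,v=.1,z=.007,opening=.012,up=.13):
    """p world xy of part, g tray-local goal of its centre, half: its half extent along the push"""
    p=np.array(p);g=wor(g);u=(g-p)/np.linalg.norm(g-p);s=p-u*back;e=g-u*(half+.0095)
    q0=np.array(observe()["joint_positions"]);best=None
    for sg in(1,-1):
        x=np.r_[sg*u,0];zz=np.array([0,0,-1.]);q=Ro.from_matrix(np.c_[x,np.cross(zz,x),zz]).as_quat()
        js=[solve_ik([*w,h],q) for w in(s,e) for h in(up,z)]
        if any(j is None for j in js):continue
        c=np.abs(np.array(js[0])-q0).max()
        if best is None or c<best[0]:best=(c,q)
    q=best[1]
    gripper_to(opening) if abs(observe()["opening"]-opening)>.003 else None
    goto([*s,up],q);line_to([*s,z],.15);line_to([*e,z],v)
    o=observe();print("end",np.round(o["tcp_pos"],3),"F",np.round(o["ft_force"],1))
    line_to([*(e-.012*u),z],.1);line_to([*(e-.012*u),up],.2)
    return u
def look(tag):
    for cam in("top","scene"):
        im=get_image(cam);cv2.imwrite(f"pics/{cam}{tag}.png",im);b=blobs(cam,im)
        for n in("brass","black"):
            for c,a,k in b.get(n,[]):
                w=at_z(cam,c,.009 if n=="brass" else .016)
                if .38<w[0]<.66 and -.4<w[1]<.2:
                    pts=np.array([at_z(cam,(r[1],r[0]),.009)[:2] for r in k[:,0]],np.float32)
                    print(cam,n,a,"w",np.round(w[:2],3),"loc",np.round(loc(w),3),"axis",np.round(cv2.fitLine(pts,2,0,.01,.01)[:2].ravel(),2))
    print("t",observe()["t"])
E
python3 - <<'E'
from h import *
push([.477,-.018],(.02,-.05),.016); look(1)
E
```

```text
end [ 0.471 -0.278  0.007] F [0.1 0.7 0. ]
top brass 104.0 w [ 0.595 -0.015] loc [-0.209  0.165] axis [ 0.75 -0.66]
top black 494.0 w [0.45  0.075] loc [-0.344  0.06 ] axis [ 0.39 -0.92]
scene brass 69.5 w [ 0.592 -0.013] loc [-0.212  0.164] axis [ 0.75 -0.66]
scene brass 58.5 w [ 0.478 -0.301] loc [ 0.02  -0.041] axis [ 0.74 -0.67]
scene black 527.5 w [0.447 0.078] loc [-0.347  0.058] axis [ 0.49 -0.87]
scene black 1346.5 w [ 0.457 -0.222] loc [-0.062 -0.034] axis [0.7  0.71]
t 9.8083
```

```bash
python3 - <<'E'
from h import *
push([.594,-.014],(.02,.0),.010,back=.035); look(2)
E
```

```text
end [ 0.523 -0.268  0.007] F [-0.1  0.   0.3]
top black 492.5 w [0.449 0.075] loc [-0.344  0.06 ] axis [ 0.39 -0.92]
scene brass 64.5 w [ 0.478 -0.302] loc [ 0.021 -0.042] axis [ 0.74 -0.67]
scene brass 61.0 w [ 0.52 -0.29] loc [0.024 0.001] axis [ 0.83 -0.56]
scene black 535.0 w [0.448 0.077] loc [-0.346  0.059] axis [ 0.48 -0.88]
t 16.25
```

View pics/scene2.png

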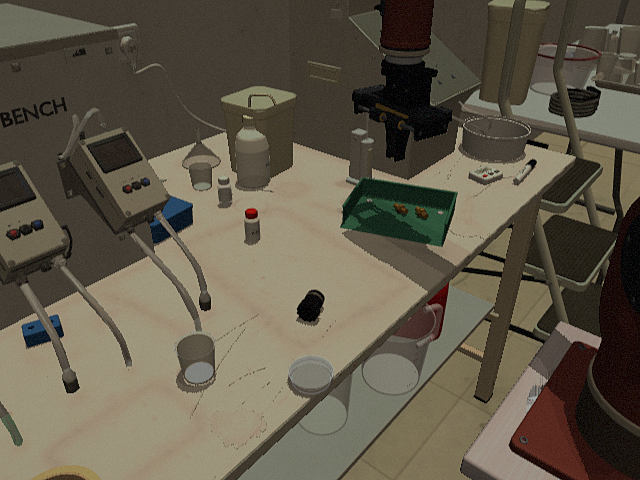

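Both fittings are now in the tray, at (208, 400) and (212, 421), and nothing else has moved. The connector is next.

```bash
python3 - <<'E'
from h import *
push([.449,.076],(-.0,.055),.024,back=.048,opening=.014)
o=observe();goto([.5,-.02,.25],o["ee_rot"]); look(3)
b=get_image("scene")
for n in("sweep_tray","red_vial","petri","small_beaker"):
    d=search_frame("scene",n)[0];print(n,d["score"],np.round(d["location"]))
E
```

```text
end [ 0.551 -0.217  0.007] F [0.3 0.7 0.5]
top brass 44.0 w [ 0.381 -0.163] loc [-0.143 -0.086] axis [0.88 0.48]
top brass 51.0 w [ 0.41  -0.113] loc [-0.18  -0.041] axis [0.98 0.22]
top brass 344.0 w [ 0.404 -0.045] loc [-0.246 -0.024] axis [0.6 0.8]
top brass 27.0 w [ 0.473 -0.065] loc [-0.203  0.034] axis [ 0.98 -0.18]
top brass 117.5 w [ 0.48 -0.3 ] loc [ 0.019 -0.04 ] axis [ 0.89 -0.46]
top brass 41.0 w [ 0.505 -0.146] loc [-0.117  0.037] axis [1.   0.05]
top brass 124.0 w [ 0.493 -0.084] loc [-0.179  0.046] axis [0.83 0.56]
top brass 33.0 w [ 0.53  -0.047] loc [-0.201  0.094] axis [0.15 0.99]
top brass 114.0 w [ 0.52  -0.286] loc [0.02  0.003] axis [ 0.96 -0.28]
top brass 26.0 w [ 0.55  -0.036] loc [-0.205  0.116] axis [ 0.2  -0.98]
top brass 30.0 w [0.602 0.064] loc [-0.281  0.199] axis [ 0.06 -1.  ]
top brass 50.5 w [ 0.599 -0.032] loc [-0.191  0.164] axis [1.   0.09]
top brass 63.5 w [ 0.621 -0.059] loc [-0.158  0.176] axis [0.99 0.17]
top brass 26.5 w [ 0.627 -0.004] loc [-0.209  0.2  ] axis [ 0.97 -0.24]
top brass 44.5 w [ 0.657 -0.359] loc [0.135 0.106] axis [ 0.62 -0.79]
top brass 166.5 w [ 0.643 -0.143] loc [-0.072  0.167] axis [0.9  0.44]
top black 583.0 w [ 0.564 -0.25 ] loc [0.001 0.056] axis [ 0.38 -0.92]
top black 1499.0 w [ 0.519 -0.29 ] loc [0.024 0.001] axis [0.83 0.56]
scene brass 58.5 w [ 0.478 -0.303] loc [ 0.022 -0.043] axis [ 0.76 -0.65]
scene brass 66.5 w [ 0.52 -0.29] loc [0.024 0.001] axis [ 0.8 -0.6]
t 24.45
sweep_tray 0.71 [219. 399.]
red_vial 0.9 [225. 253.]
petri 0.89 [374. 310.]
small_beaker 0.65 [353. 196.]
```

View pics/scene3.png

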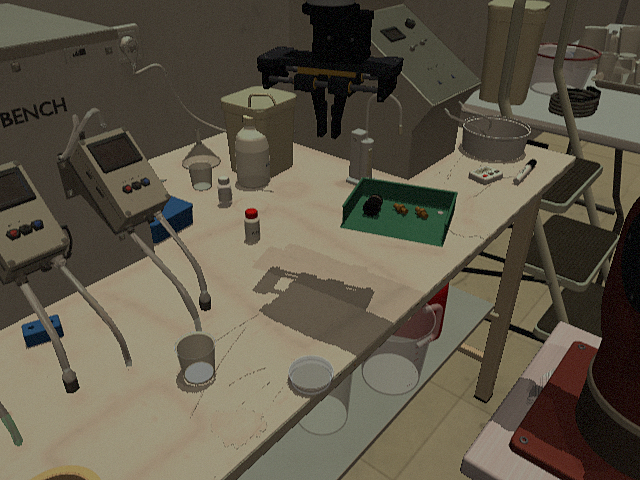

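View pics/top3.png

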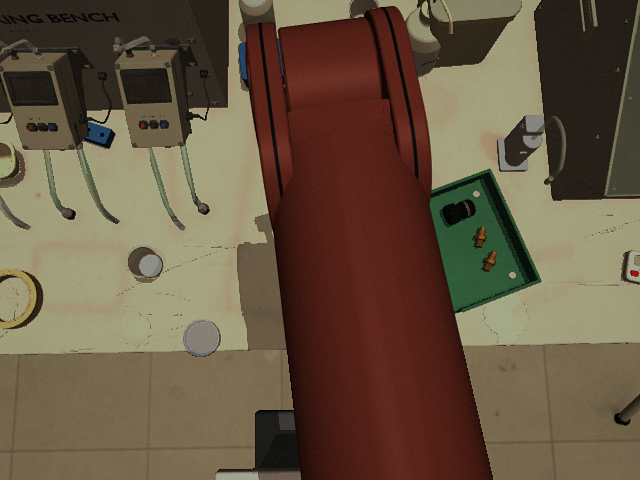

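In the top view all three parts lie inside the tray: the connector at (210, 459) and the fittings at (237, 481) and (261, 489). The vial, petri dish and beaker haven't moved, and the arm is clear of everything.

```bash
python3 -c "
from workcell import *
print(close_job())"
```

```text
the job is handed in; nothing more can be done
None
```

I swept both brass fittings and the connector into the green tray and handed the job in at about 24.5 s; in the last pictures all three lie wholly inside, and the vial, petri dish and beaker stand where they were.

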